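# Open the boiler's test valve with its plug key

### The job

Open the test valve: fold the carton's ajar flap right back and leave it open, lift the flat brass key out of its wooden block in the carton, and push the key fully home into the slotted brass cylinder on the sloping stand before you turn anything. Then turn it clockwise (seen from the key's side) until it meets its stop, and let go, leaving the key fully home. Leave the chimney, the gauge and the two brass unions where they are.

Things in the scene. Friction and masses are not known exactly. Their poses are not given: they have to be found in the camera images.
- carton: Open-topped cardboard carton, heavy enough not to move, 110 (x) by 160 (y) by 85 mm high outside, walls 4 mm. Origin: centre of its underside; x points to the hinged rim, away from the robot.
- flap (a joint): Angle of the carton's only flap (rad): 0 = lying shut on the rim, grows as it swings up and over away from the robot, 1.57 = upright, stop at 2.9 (folded right back). A light stiff cardboard hinge: the flap stays where it is left. It starts ajar (about 0.8 to 1.2), leaning over the contents with its free edge towards the robot.
- flap_hinge (a point): Middle of the hinge line, on the carton's far (+x) rim, 85 mm above the desk; the hinge runs along the carton's y. Axes as the carton's.
- flap_edge (a point): Middle of the flap's free edge, 108 mm from the hinge line; the flap is 158 mm wide and 4 mm thick. Moves with the flap.
- block: Wooden block on the carton's floor, 56 (x) x 40 (y) x 28 mm high, fixed; its top is 32 mm above the desk. The key stands in its slot, which is 24 x 12 mm (long way along x) and 26 mm deep. Origin: centre of its underside.
- key: Flat brass plug key, about 120 g, standing blade down in the block. Origin: centre of the blade's tip, 8 mm above the desk at the start; z up to the bow, x along the blade's width, y its thickness. From the tip: nose 16 x 5 mm to 6 mm, blade 20 x 8 to 24 mm, shoulder 30 x 12 to 32 mm, then the bow, a disc 38 across and 12 thick. Goes into the cylinder either way round (half turn about z).
- key_grip (a point): Middle of the key's bow, 51 mm from the tip: grip it here across its 12 mm thickness (along y). Axes as the key's.
- stand: Fixed grey steel stand, 135 x 130 mm, with a panel that slopes 30 degrees, rising away from the robot. The brass cylinder stands square to the panel in its middle, so its axis leans 30 degrees from vertical, its open end towards the robot. Origin: centre of the underside; x points to the high side; the panel's middle is 68 mm above the desk.
- lock (a joint): Turn of the slotted brass cylinder (rad), 0 to 1.5; grows clockwise as seen from the key's side; the stop (valve open) is at 1.5, where the cylinder's small pointer meets the steel mark. Starts at 0 to 0.4. Stiff enough to stay where it is left.
- lock_mouth (a point): Centre of the slot's mouth on the top face of the brass cylinder (48 mm across, standing 31 mm off the panel). Turns with it: z points out along the axis, x along the slot. The slot is 22 x 10 mm, 27 mm deep; with the key fully home its shoulder rests on the top face and its tip is 24 mm below the mouth.
- chimney: Bystander: bright tinplate chimney stack, upright, 50 mm across the foot, 95 mm high; origin under its centre.
- gauge: Bystander: nickel-plated round gauge lying on its back, 54 mm across, 18 mm high, stem along its -x; origin under its centre.
- union_a: Bystander: hexagonal brass union, 26 mm across flats, 24 mm high; origin under its centre.
- union_b: Bystander: another such brass union.
Not all that is in view belongs to the job. What is shaped like the stand but orange is not meant.

How it is judged:
By the outcome, as a careful person would: the job done as asked, in the order asked, and still so for the second after the job is handed in, with the robot touching nothing.
It also fails if it takes over 70 s, if anything falls off the work surface, if the arm or the gripper's body presses on something with over 40 N, if the wrist force passes 120 N, or if a joint passes its speed limit or range.

### The arm

A 7-joint arm with a two-finger parallel gripper is mounted at the origin on the work surface. World frame = base frame: x ahead of the robot, y to its left, z up, the work surface at z = 0. Lengths are in m, angles in rad, forces in N, time in s.
With the tool pointing down it reaches from about 0.4 to 0.9 m from the base axis. Payload 5.6 kg.
Tool frame: the origin (TCP) lies midway between the tips of the shut fingers; the grasp point (between the pads) lies 19 mm behind it; z points along the fingers, y is the line along which they close (so a half turn about z gives the same grasp; the last joint's range is limited). The gripper opens to 92 mm and grips with 3 to 60 N. Pads are 20 mm wide; open, the fingers measure 128 mm over their backs; the gripper's body (75 mm by 189 mm) begins 69 mm behind the grasp point.
Start: joints at [-1.344, 0.468, -0.012, 1.603, 0.006, 1.071, -0.056], TCP at [0.173, 0.626, 0.215] pointing down, gripper open.
Joint ranges: [-2.53, 2.53], [-0.31, 2.02], [-1.57, 1.55], [0.28, 2.44], [-1.29, 4.43], [0.15, 1.84], [-2.92, 2.92]. Speed limits (rad/s): [2.57, 2.57, 3.14, 3.14, 3.14, 3.14, 3.14].

### API

Orientations are given as a 3x3 rotation matrix whose columns are the frame's x, y, z axes.
In Python, from station import env, effector, solver, viewer, workorder, search_frame, tip_of gives the robot as it stands. Calls block until the motion is done:
- env.reach(position, orientation): joint-space move of the TCP to a pose.
- env.movel(position, frame=None, rate=0.15): straight line of the TCP; frame=None keeps the orientation; rate is the mean speed in m/s.
- env.goto_joints(angles): joint-space move.
- effector.release() and effector.grasp(squeeze=None): open the fingers fully, or close them until they stop; squeeze is the grip in N (None keeps the last).
- env.pause(seconds).
- solver.inverse_kinematics(position, orientation): joint angles nearest the present ones, or None.
- env.sense(): the state.
- viewer.read_camera(name): name is "scene" or "top"; returns (picture, depth): 400x640x3 uint8, red, green, blue; 400x640 float32, m along the optical axis (not along the pixel's ray), 0 where there is no reading.
- viewer.camera_info(name): a dict with "intrinsics" (3x3 intrinsics, pixels), "dist_coeffs" ([k1, k2, p1, p2, k3] as OpenCV has them; the pictures are not rectified), "eye" and "rotation" of the camera in the world. Camera axes: x right, y up, looking along -z (the intrinsics and any distortion apply to the point x, -y, -z); pixel columns grow to the right and rows downward; lengths in m; the calibration is good to about 2 mm. A picture is of the moment at which its call begins. camera_info takes no time and is no camera call.
A pose or a line that the arm cannot do raises env.PlanningError and nothing moves.
- workorder.finish_job(): hands the job in; it is judged then, once.
Trained networks look in the newest picture that a camera, given by its name, has taken for a name from the list of things; names that differ only in an ending like _2 or _b are one class to them, and where a whole thing is asked for, a point or a joint stands for the part that bears it (a point fixed in the world has none). Each returns a list of dicts, best first, with "score" (0 to 1); they miss things now and then, are a little off and sometimes report something else, mostly with a low value. They report only what shows in the picture. A call takes as long as a camera call. They do not tell look-alikes from the thing itself.
- search_frame(camera, name): "at" ([x, y, z] in m, in world coordinates, good to about 4 mm: the middle of the surface that is visible of it).
- tip_of(camera, name): "at" ([x, y, z] in m, in world coordinates, good to about 4 mm: a listed point, or the origin of a listed thing).
The state is a dict: "t": time; "joint_positions": joint angles; "joint_velocities": joint speeds; "tau": joint torques, N m; "ee_pos": TCP position; "tcp_rot": TCP orientation; "wrist_force": force on the tool from outside, world axes, zero at the start; "moment": the same for the moment, N m; "gripper_width": finger opening in m; "grasp_force": force on a finger pad.
Only numpy, scipy, OpenCV 4.12 (cv2) and the standard library are available. Lean on these libraries where they do the work, as an engineer would, in place of code of your own. Each camera call takes 0.05 s, during which the arm holds its last target. There are 200 camera calls.

## Working session

There is one attempt and no reset: what is moved stays moved. The work goes in short steps, each a Python script; the robot and the scene stay as the last script left them, time stands still between calls to the robot, and variables do not carry over. Pictures are saved under pics/ and viewed, at most 10 in all, crops included, and the job is handed in when it is done.

```bash
ls; mkdir -p pics; python3 - <<'E'
from station import *
import cv2,numpy as np
for c in("scene","top"):
    im,d=viewer.read_camera(c); cv2.imwrite(f"pics/{c}0.png",im[:,:,::-1]); np.savez(f"{c}0.npz",im=im,d=d)
    i=viewer.camera_info(c); print(c,np.round(i["eye"],3),np.round(i["rotation"],3).tolist(),np.round(i["intrinsics"],1).tolist(),np.round(i["dist_coeffs"],4))
    for n in("flap_hinge","flap_edge","block","key","key_grip","stand","lock_mouth","chimney","gauge","union_a","carton"):
        print(n,[(np.round(r["at"],3).tolist(),round(r["score"],2)) for r in tip_of(c,n)[:3]])
s=env.sense();print(s["t"])
E
```

```text
pics
scene [1.419 0.266 0.872] [[-0.355, -0.586, 0.729], [0.935, -0.205, 0.291], [-0.021, 0.784, 0.62]] [[393.8, 0.0, 319.4], [0.0, 393.8, 194.4], [0.0, 0.0, 1.0]] [-0.0307  0.      0.      0.      0.    ]
flap_hinge [([0.608, 0.198, 0.08], 0.66), ([0.548, -0.263, 0.0], 0.16)]
flap_edge []
block [([0.543, -0.263, -0.001], 0.38)]
key []
key_grip [([0.606, 0.202, 0.084], 0.7)]
stand [([0.752, -0.218, -0.0], 0.87), ([0.339, -0.24, -0.001], 0.82), ([0.474, -0.471, -0.0], 0.72)]
lock_mouth [([0.458, -0.47, 0.099], 0.68), ([0.316, -0.246, 0.096], 0.64), ([0.529, -0.267, 0.094], 0.58)]
chimney [([0.741, -0.012, 0.002], 0.57)]
gauge [([0.636, 0.015, -0.002], 0.82)]
union_a [([0.486, -0.014, 0.004], 0.47), ([0.395, 0.038, 0.001], 0.39)]
carton [([0.551, 0.206, -0.002], 0.98)]
top [ 0.348 -0.092  1.288] [[0.028, 0.989, -0.145], [-1.0, 0.029, 0.003], [0.007, 0.145, 0.989]] [[506.3, 0.0, 316.4], [0.0, 506.3, 202.1], [0.0, 0.0, 1.0]] [-0.0758  0.      0.      0.      0.    ]
flap_hinge [([0.605, 0.202, 0.084], 0.56), ([0.552, 0.201, 0.003], 0.21)]
flap_edge [([0.545, 0.209, 0.178], 0.92)]
block [([0.546, 0.191, 0.001], 0.82)]
key [([0.543, 0.196, 0.008], 0.5)]
key_grip []
stand [([0.476, -0.469, -0.004], 0.98), ([0.545, -0.255, -0.001], 0.97), ([0.245, -0.443, 0.002], 0.92)]
lock_mouth [([0.46, -0.469, 0.094], 0.87), ([0.533, -0.265, 0.096], 0.8), ([0.735, -0.22, 0.09], 0.73)]
chimney [([0.743, -0.018, 0.0], 0.6)]
gauge [([0.636, 0.014, 0.002], 0.64), ([0.543, 0.211, 0.178], 0.17)]
union_a [([0.483, -0.017, 0.001], 0.56), ([0.402, 0.038, 0.0], 0.45)]
carton [([0.551, 0.203, 0.002], 0.74)]
1.2
```

View pics/scene0.png

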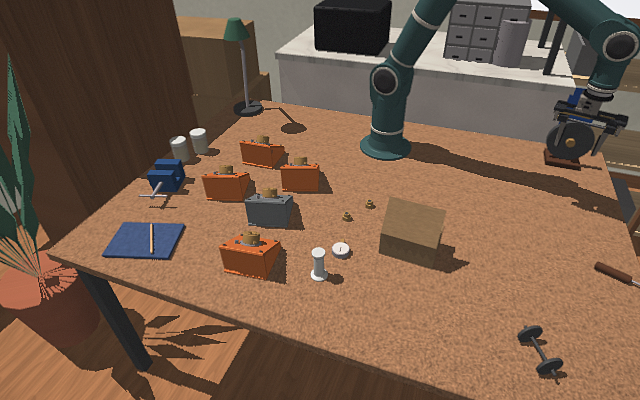

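View pics/top0.png

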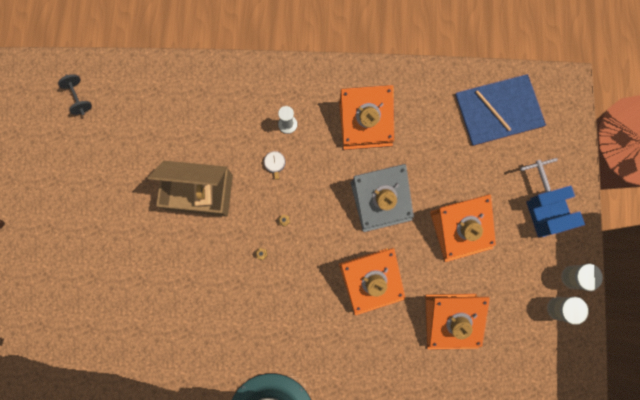

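The pictures show the grey stand at top-image pixel (385,198) and scene-image pixel (270,208), so its mouth is at about (0.532,-0.266,0.095). The carton is at top pixel (193,190), with its flap leaning toward the robot at about 1.0 rad. Next I'll measure the details from the saved frames.

```bash
cat > h.py <<'E'
from station import *
import cv2,numpy as np
from scipy.spatial.transform import Rotation as R
def cloud(c,d):
    i=viewer.camera_info(c);K=np.array(i["intrinsics"]);v,u=np.mgrid[:400,:640]
    p=cv2.undistortPoints(np.stack([u,v],-1).reshape(-1,1,2).astype(float),K,np.array(i["dist_coeffs"])).reshape(400,640,2)
    P=np.stack([p[...,0]*d,-p[...,1]*d,-d],-1)
    return P@np.array(i["rotation"]).T+np.array(i["eye"])
def project(c,X):
    i=viewer.camera_info(c);q=(np.atleast_2d(X)-i["eye"])@np.array(i["rotation"])
    q=q*[1,-1,-1]
    return cv2.projectPoints(q.reshape(-1,1,3),np.zeros(3),np.zeros(3),np.array(i["intrinsics"]),np.array(i["dist_coeffs"]))[0].reshape(-1,2)
def crop(im,u,v,r,name,s=8):
    cv2.imwrite(name,cv2.resize(im[v-r:v+r,u-r:u+r,::-1],None,fx=s,fy=s,interpolation=cv2.INTER_CUBIC))
def down(yaw): # tool x along (cos,sin), z down
    return np.array([[np.cos(yaw),np.sin(yaw),0],[np.sin(yaw),-np.cos(yaw),0],[0,0,-1.]])
E
python3 - <<'E'
from h import *
a=np.load("top0.npz");im,d=a["im"],a["d"];P=cloud("top",d)
# stand panel plane
v,u=np.mgrid[:400,:640];i=im.astype(int)
m=(abs(u-384)<38)&(abs(v-198)<38)&(P[...,2]>.02)&(i.max(2)-i.min(2)<28)
q=P[m];q=q[q[:,2]<.115]
for _ in range(6):
    c=q.mean(0);n=np.linalg.svd(q-c,full_matrices=False)[2][2];n*=np.sign(n[2]);q=q[abs((q-c)@n)<(.006 if _<2 else .003)]
print("panel",len(q),c,"n",n,"tilt",np.degrees(np.arccos(n[2])),"yaw",np.degrees(np.arctan2(-n[1],-n[0])))
mm=(abs((P-c)@n)<.006)&(abs(u-384)<40)&(abs(v-198)<40)
# rectangle in panel coords
ex=np.array([n[2],0,-n[0]]);ex/=np.linalg.norm(ex);ey=np.cross(n,ex)
w=P[mm]-c;print("rect",cv2.minAreaRect((np.c_[w@ex,w@ey]*1000).astype(np.float32)))
# cylinder top
h=(P-c)@n;mt=(abs(h-.031)<.006)&(abs(u-387)<22)&(abs(v-198)<22)
t=P[mt];print("cyl",len(t),t.mean(0),np.median(h[mt]),cv2.minEnclosingCircle((np.c_[(t-c)@ex,(t-c)@ey]*1000).astype(np.float32)))
# carton rim
mr=(abs(P[...,2]-.085)<.008)&(abs(u-193)<45)&(abs(v-190)<30)
r=P[mr];print("rim",len(r),r[:,:2].min(0),r[:,:2].max(0))
nr=r[(r[:,0]<.515)];print("near rim fit yaw",np.degrees(np.arctan(np.polyfit(nr[:,1],nr[:,0],1)[0])),nr.mean(0),np.ptp(nr,0))
x=np.hstack([cv2.resize(im[v0-32:v0+32,u0-40:u0+40,::-1],None,fx=9,fy=9,interpolation=cv2.INTER_CUBIC)[:, :] for u0,v0 in((387,198),)])
cv2.imwrite("pics/lock.png",x)
E
```

```text
panel 1856 [ 0.54675993 -0.25815662  0.07025706] n [-0.48341647 -0.13279332  0.86525976] tilt 30.087620627473086 yaw 15.360139326163175
rect ((-32.54908752441406, -19.76434326171875), (207.2602996826172, 150.2052459716797), 13.500575065612793)
cyl 255 [ 0.53050847 -0.26407629  0.09528686] 0.030283283070896467 ((-2.258852958679199, -1.4848132133483887), 24.125932693481445)
rim 387 [0.49112077 0.12301236] [0.61473627 0.29157987]
near rim fit yaw 2.245134793921161 [0.50014645 0.20373345 0.08474858] [0.02367075 0.1620196  0.01359628]
```

View pics/lock.png

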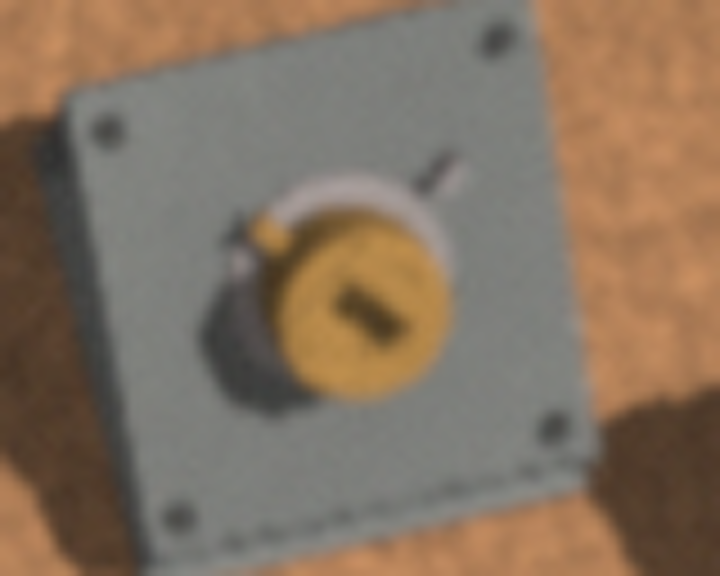

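The lock crop shows the pointer at (270,232), the stop mark at (450,170) and the slot running from (345,295) to (405,332). I'll compute the slot angle and fold the flap.

```bash
cat >> h.py <<'E'
def ray(c,uv):
    i=viewer.camera_info(c);p=cv2.undistortPoints(np.array(uv,float).reshape(-1,1,2),np.array(i["intrinsics"]),np.array(i["dist_coeffs"])).reshape(-1,2)
    return np.array(i["eye"]),np.c_[p[:,0],-p[:,1],-np.ones(len(p))]@np.array(i["rotation"]).T
def onplane(c,uv,p0,n):
    e,r=ray(c,uv);return e+r*(((p0-e)@n)/(r@n))[:,None]
def stand_axes(yaw):
    t=np.radians(30);n=np.array([-np.sin(t)*np.cos(yaw),-np.sin(t)*np.sin(yaw),np.cos(t)])
    y=np.array([-np.sin(yaw),np.cos(yaw),0]);return np.cross(y,n),y,n
E
python3 - <<'E'
from h import *
a=np.load("top0.npz");im=a["im"]
c=np.array([.54676,-.25816,.07026]);yaw=np.radians(14.5)
for k in range(3):
    ex,ey,n=stand_axes(yaw)
    s=onplane("top",np.array([(107,130),(495,40),(555,430),(180,517)])/9-.44+[347,166],c,n)
    d=(s[0]-s[1])+(s[3]-s[2]);e=(s[0]-s[3])+(s[1]-s[2])
    print(np.degrees(yaw),"screw yaw y",np.degrees(np.arctan2(-d[0],d[1])),"x",np.degrees(np.arctan2(e[1],e[0])),"mid",s.mean(0),np.linalg.norm(d)/2,np.linalg.norm(e)/2)
    yaw=np.arctan2(-d[0],d[1])
ex,ey,n=stand_axes(yaw)
g=im.astype(float).mean(2);uv=np.argwhere(np.ones((17,17)))[:,::-1]+[380,192]
top=c+n*.031
Q=onplane("top",uv,top,n)
u0,v0=385.5,199.8
# brass circle
hsv=cv2.cvtColor(im,cv2.COLOR_RGB2HSV)
W=np.array([g[v,u] for u,v in uv])
w=np.clip(90-W,0,None)*(np.hypot(uv[:,0]-388,uv[:,1]-200.5)<6)
print(np.round(g[194:208,380:396]).astype(int))
m=(Q*w[:,None]).sum(0)/w.sum();X=np.c_[(Q-m)@ex,(Q-m)@ey];C=(X*w[:,None]).T@X/w.sum()
l,V=np.linalg.eigh(C);print("slot centre",m,"angle from ex deg",np.degrees(np.arctan2(V[1,1],V[0,1]))%180,np.sqrt(l)*1e3)
ctr=onplane("top",[(362/9-.44+347,308/9-.44+166)],top,n);print("top centre by pixels",ctr)
b=onplane("top",np.array([(270,232),(450,170)])/9-.44+[347,166],c,n)
o=s.mean(0)
print("pointer/mark deg", [np.degrees(np.arctan2((x-o)@ey,(x-o)@ex)) for x in b], [np.linalg.norm(x-o) for x in b])
# flap
s0=env.sense();print(s0["tcp_rot"])
effector.grasp(10)
Rt=down(np.radians(-2.2)+0) 
Y=.205
env.reach([.45,Y,.24],Rt); env.movel([.50,Y,.14],rate=.2)
P=[(.60,.14)]+[(.606+.075*np.sin(a)-.012*np.cos(a),.085+.075*np.cos(a)+.012*np.sin(a)) for a in(.3,.6,.9,1.1)]
for x,z in P:
    env.movel([x,Y,z],rate=.15);q=env.sense();print(round(q["t"],2),np.round(q["ee_pos"],3),np.round(q["wrist_force"],1))
for k in range(12):
    z-=.004;env.movel([x,Y,z],rate=.06);q=env.sense();f=q["wrist_force"];print(round(z,3),np.round(f,1))
    if f[2]>8: break
E
```

```text
14.500000000000002 screw yaw y 14.777983135747068 x 15.592808280550242 mid [ 0.54378973 -0.26007165  0.0683234 ] 0.10724075176951846 0.11620453424616556
14.777983135747068 screw yaw y 14.79600440768437 x 15.593256998616065 mid [ 0.54379169 -0.26007805  0.06832047] 0.10728958264804828 0.11620658981672126
14.79600440768437 screw yaw y 14.797172710468615 x 15.593281676506187 mid [ 0.54379181 -0.26007846  0.06832028] 0.10729277559415697 0.11620670554290052
[[ 73  95 116 127 128 128 126 130 131 132 131 132 132 134 140 151]
 [ 91 115 127 129 124 124 130 133 132 130 128 125 127 130 139 145]
 [112 127 129 124 119 118 121 127 130 130 129 127 123 124 132 137]
 [122 127 125 123 114 101 103 115 122 130 133 131 126 125 131 135]
 [126 125 126 120 106  84  77  92 108 118 129 131 131 129 131 132]
 [122 124 125 116  90  69  66  71  81 101 119 129 131 132 130 132]
 [122 125 131 117  93  69  66  62  64  75  98 118 127 130 131 130]
 [124 130 133 128 113  95  84  67  60  60  72  93 113 126 132 130]
 [127 129 131 134 129 122 106  84  65  58  63  83 104 126 129 131]
 [125 127 132 130 135 132 123 104  83  7
[... 453 characters left out ...]
 0.09736222]]
pointer/mark deg [np.float64(39.52025294755229), np.float64(-55.43014233591093)] [np.float64(0.024363428403266982), np.float64(0.043349765637341456)]
[[-9.63802094e-01  2.66618687e-01  7.12592527e-06]
 [ 2.66618687e-01  9.63802093e-01 -2.08015448e-05]
 [-1.24140623e-05 -1.81486676e-05 -1.00000000e+00]]
5.9 [0.599 0.205 0.14 ] [-0.8  0.1 -0.7]
6.22 [0.617 0.205 0.161] [-0.4 -0.2 -0. ]
6.53 [0.638 0.205 0.153] [-0.5 -0.6 -0.3]
6.83 [0.656 0.205 0.14 ] [ 0.1  1.  -0. ]
7.08 [0.667 0.205 0.129] [ 0.2 -0.1  0.5]
0.126 [ 0.   0.4 -0.1]
0.122 [0.  0.9 0.7]
0.118 [-0.6  0.1 -0.1]
0.114 [-0.7  0.1 -0.2]
0.11 [0.7 0.4 0.8]
0.106 [0.7 0.9 0.4]
0.102 [-0.1  0.6  4. ]
0.098 [-6.1 -0.8 19.5]
```

```bash
python3 - <<'E'
from h import *
p=env.sense()["ee_pos"]
env.movel([p[0]-.01,p[1],.24],rate=.25)
env.reach([.45,.0,.30],down(np.radians(180)))
im,d=viewer.read_camera("top");np.savez("top1.npz",im=im,d=d)
for n in("flap_edge","key","key_grip","block","flap_hinge","carton"): print(n,[(np.round(r["at"],4).tolist(),round(r["score"],2)) for r in tip_of("top",n)[:2]])
print("sf",[(np.round(r["at"],4).tolist(),round(r["score"],2)) for r in search_frame("top","key")[:2]])
im2,d2=viewer.read_camera("scene");np.savez("scene1.npz",im=im2,d=d2)
for n in("key_grip","key"): print(n,[(np.round(r["at"],4).tolist(),round(r["score"],2)) for r in tip_of("scene",n)[:2]])
P=cloud("top",d);x=P[170:215,155:235].reshape(-1,3)
k=x[(x[:,2]>.04)&(x[:,2]<.075)&(x[:,0]>.505)&(x[:,0]<.59)&(x[:,1]>.14)&(x[:,1]<.27)]
print(len(k),np.round(k,3).tolist()[:60])
A=cv2.resize(im[162:218,150:240,::-1],None,fx=8,fy=8,interpolation=cv2.INTER_CUBIC)
cv2.imwrite("pics/carton1.png",A)
q=env.sense();print(q["t"],np.round(q["joint_positions"],2))
E
```

```text
flap_edge [([0.7067, 0.1998, 0.1088], 0.75)]
key [([0.5422, 0.1942, 0.0094], 0.46), ([0.5439, -0.2599, -0.0027], 0.44)]
key_grip [([0.5434, 0.1887, 0.0545], 0.56)]
block [([0.5452, 0.1907, -0.0016], 0.64), ([0.5534, 0.2032, 0.0006], 0.44)]
flap_hinge [([0.6072, 0.2012, 0.0858], 0.72)]
carton [([0.5499, 0.204, -0.0003], 0.68)]
sf []
key_grip [([0.5455, 0.1946, 0.0603], 0.53)]
key [([0.5436, 0.1894, 0.0034], 0.5)]
57 [[0.56, 0.201, 0.069], [0.56, 0.198, 0.068], [0.56, 0.196, 0.07], [0.56, 0.193, 0.071], [0.561, 0.191, 0.066], [0.561, 0.189, 0.065], [0.557, 0.199, 0.074], [0.557, 0.195, 0.07], [0.557, 0.192, 0.073], [0.557, 0.19, 0.073], [0.559, 0.189, 0.064], [0.56, 0.189, 0.056], [0.554, 0.199, 0.073], [0.555, 0.197, 0.072], [0.554, 0.194, 0.075], [0.554, 0.192, 0.074], [0.555, 0.19, 0.073], [0.555, 0.188, 0.07], [0.558, 0.188, 0.056], [0.552, 0.189, 0.075], [0.554, 0.189, 0.063], [0.556, 0.189, 0.052], [0.55, 0.188, 0.068], [0.553, 0.189, 0.051], [0.549, 0.189, 0.063], [0.545, 0.194, 0.073], [0.545, 0.187, 0.069], [0.543, 0.187, 0.069], [0.541, 0.187, 0.068], [0.537, 0.195, 0.075], [0.537, 0.191, 0.074], [0.537, 0.188, 0.073], [0.538, 0.187, 0.07], [0.534, 0.193, 0.075], [0.535, 0.189, 0.07], [0.535, 0.186, 0.071], [0.532, 0.199, 0.07], [0.533, 0.196, 0.07], [0.532, 0.193, 0.073], [0.532, 0.188, 0.072], [0.533, 0.186, 0.072], [0.53, 0.198, 0.073], [0.53, 0.195, 0.072], [0.53, 0.194, 0.07], [0.531, 0.186, 0.069], [0.528, 0.196, 0.068], [0.528, 0.193, 0.071], [0.528, 0.192, 0.066], [0.528, 0.189, 0.07], [0.529, 0.187, 0.066], [0.529, 0.185, 0.063], [0.526, 0.196, 0.068], [0.526, 0.195, 0.065], [0.526, 0.192, 0.067], [0.526, 0.19, 0.064], [0.526, 0.187, 0.066], [0.527, 0.186, 0.058]]
12.85 [ 1.09  0.24 -1.3   1.91  0.25  1.18  1.27]
```

View pics/carton1.png

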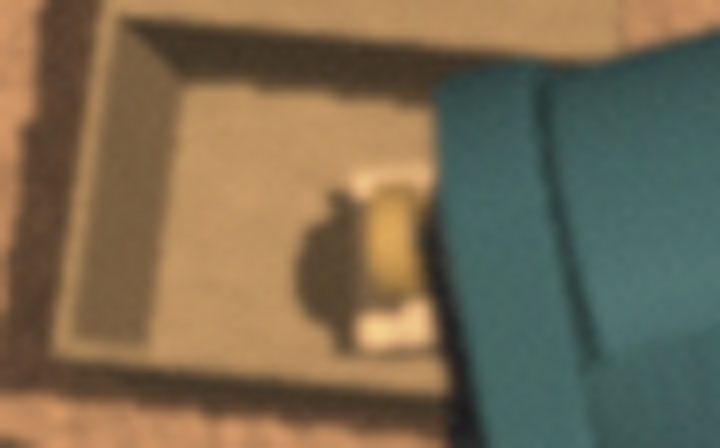

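The elbow blocks the view of the key at crop pixel (395,240). I'll go to a tidy arm pose on the other side and look again.

```bash
python3 - <<'E'
from h import *
env.goto_joints([.9,.35,0,1.55,0,1.2,0.])
q=env.sense();print(q["t"],np.round(q["ee_pos"],3),np.round(q["tcp_rot"],2).tolist())
im,d=viewer.read_camera("top");np.savez("top2.npz",im=im,d=d)
for n in("flap_edge","key","key_grip","block"): print(n,[(np.round(r["at"],4).tolist(),round(r["score"],2)) for r in tip_of("top",n)[:2]])
P=cloud("top",d);x=P[165:215,155:235].reshape(-1,3)
k=x[(x[:,2]>.066)&(x[:,2]<.082)&(x[:,0]>.512)&(x[:,0]<.585)&(x[:,1]>.16)&(x[:,1]<.225)]
c=k[:,:2].mean(0);l,V=np.linalg.eigh(np.cov((k[:,:2]-c).T));print(len(k),c,np.degrees(np.arctan2(V[1,1],V[0,1])),k[:,:2].min(0),k[:,:2].max(0))
b=x[(x[:,2]>.027)&(x[:,2]<.037)&(x[:,0]>.512)&(x[:,0]<.585)&(x[:,1]>.16)&(x[:,1]<.225)]
print("block",len(b),cv2.minAreaRect((b[:,:2]*1000).astype(np.float32)))
A=cv2.resize(im[162:218,150:240,::-1],None,fx=8,fy=8,interpolation=cv2.INTER_CUBIC)
cv2.imwrite("pics/carton2.png",A)
# IK options
for az in (0,180):
    print(az,np.round(solver.inverse_kinematics([.5437,.1935,.25],down(np.radians(az-2.2))),2))
ex,ey,n=stand_axes(np.radians(15));m=np.array([.5303,-.2645,.0955])
for f in (1,-1):
  for a in (39,39-45,39-86-10):
    a=np.radians(a);xs=f*(ex*np.cos(a)+ey*np.sin(a));Rt=np.c_[xs,np.cross(-n,xs),-n]
    j=solver.inverse_kinematics(m+n*(.027-.019+.0),Rt);print(f,None if j is None else np.round(j,2))
E
```

```text
14.7583 [ 0.372 -0.521  0.313] [[0.78, 0.62, 0.03], [0.62, -0.78, -0.03], [0.0, 0.04, -1.0]]
flap_edge [([0.7085, 0.1988, 0.1112], 0.95)]
key []
key_grip [([0.5445, 0.1886, 0.0529], 0.63)]
block [([0.5448, 0.1871, 0.0006], 0.63), ([0.544, 0.1963, 0.0103], 0.4)]
76 [0.542916   0.19258228] -174.94846108239096 [0.52744226 0.18591208] [0.56059834 0.20078256]
block 227 ((543.9812622070312, 193.39381408691406), (56.52735900878906, 41.803993225097656), 5.463700771331787)
0 [ 0.05  0.38 -0.57  1.72  0.22  1.11 -2.2 ]
180 [ 0.21  0.44 -0.8   1.71  0.34  1.14  0.85]
1 [ 0.97  0.47 -0.41  2.1  -0.7   0.34  0.64]
1 [ 0.92  0.46 -0.35  2.11 -0.77  0.36 -0.09]
1 [ 0.8   0.44 -0.21  2.11 -0.9   0.4  -0.86]
-1 [ 0.54  0.42  0.11  2.13 -1.11  0.5  -2.16]
-1 [ 1.23  0.56 -0.74  2.09 -0.14  0.28  2.49]
-1 [ 1.14  0.52 -0.62  2.09 -0.38  0.3   1.82]
```

View pics/carton2.png

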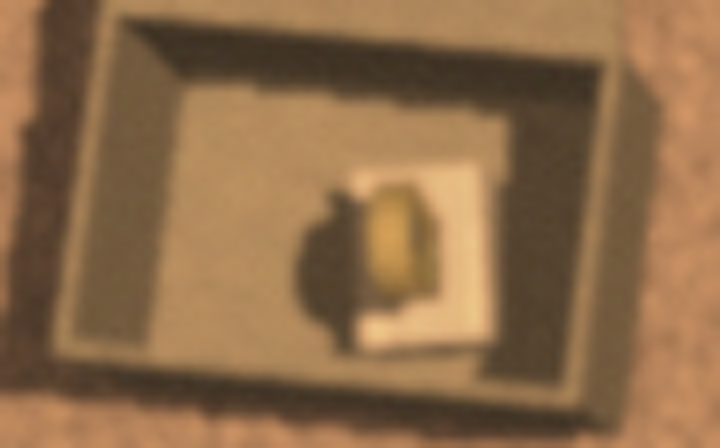

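The view is clear: the key is upright at crop pixel (400,240), the block yaw is about 4.5°, and the flap is fully back (edge at z≈0.11). Fully open fingers only just fit in the carton, so I'll go down offset +8 mm in y. I'll close gently there, then centre on the key and squeeze.

```bash
python3 - <<'E'
from h import *
def st(l):
    q=env.sense();print(l,round(q["t"],2),np.round(q["ee_pos"],4),np.round(q["wrist_force"],1),round(q["gripper_width"],4),round(q["grasp_force"],1));return q
yaw=np.radians(184.5);Rt=down(yaw);k=np.array([.5435,.1932]);yd=np.array([-np.sin(yaw),np.cos(yaw)])*-1 # ~ +y
print(yd)
env.goto_joints([-.36,.4,0,1.6,0,1.13,-1.3]);st("via")
effector.release()
env.reach([*(k+yd*.008),.18],Rt);q=st("above");print(np.round(q["joint_positions"],2))
env.movel([*(k+yd*.008),.10],rate=.2);
for z in(.075,.055,.041):
    env.movel([*(k+yd*.008),z],rate=.12);q=st(z)
    if np.linalg.norm(q["wrist_force"])>15: raise SystemExit("contact")
effector.grasp(3);st("g3")
env.movel([*k,.041],rate=.05);st("centred")
effector.grasp(25);st("g25")
E
```

```text
[-0.0784591   0.99691733]
via 17.67 [0.6076 0.1914 0.2591] [0.4 0.7 0.2] 0.0005 0.0
above 21.04 [0.5431 0.2011 0.1801] [ 0.2 -0.2  1. ] 0.092 0.0
[-0.02  0.44 -0.5   1.79  0.25  0.97  1.02]
0.075 21.95 [0.5431 0.2013 0.0756] [ 0.2 -1.   0.2] 0.092 0.0
0.055 22.27 [0.5428 0.2012 0.0552] [-0.6 -0.1 -0.1] 0.0921 0.0
0.041 22.53 [0.5426 0.2011 0.0411] [ 0.5 -0.7 -0.9] 0.0919 0.0
g3 23.75 [0.5432 0.1983 0.0412] [-0.8 -5.2  5.7] 0.0183 3.4
centred 24.06 [0.5438 0.1928 0.0411] [ 0.4 -1.3  2. ] 0.0118 3.0
g25 24.27 [0.5437 0.1932 0.0411] [ 0.6 -2.7  2.6] 0.0116 25.0
```

```bash
cat >> h.py <<'E'
def st(l):
    q=env.sense();print(l,round(q["t"],2),np.round(q["ee_pos"],4),"F",np.round(q["wrist_force"],1),"M",np.round(q["moment"],2),round(q["gripper_width"],4),round(q["grasp_force"],1));return q
ex,ey,n=stand_axes(np.radians(15));M0=np.array([.5303,-.2645,.0955])
def lockR(deg):
    a=np.radians(deg);xs=ex*np.cos(a)+ey*np.sin(a);return np.c_[xs,np.cross(-n,xs),-n]
E
python3 - <<'E'
from h import *
env.movel([.5437,.1932,.10],rate=.1);st("lift")
env.movel([.5437,.1932,.20],rate=.25);st("up")
env.reach([.50,0,.24],down(np.radians(160)))
env.reach(M0+n*(.033+.030),lockR(39));q=st("pre");print(np.round(q["joint_positions"],2))
ims=[]
for c in("top","scene"):
    im,d=viewer.read_camera(c);np.savez(c+"3.npz",im=im,d=d)
    u,v=project(c,M0+n*.02)[0].astype(int);ims.append(cv2.resize(im[v-28:v+28,u-28:u+28,::-1],(400,400),interpolation=cv2.INTER_CUBIC))
    for nn in("key","key_grip"):print(c,nn,[(np.round(r["at"],4).tolist(),round(r["score"],2)) for r in tip_of(c,nn)[:2]])
print("expect tip",M0+n*.03)
cv2.imwrite("pics/pre.png",np.hstack(ims))
E
```

```text
lift 25.02 [0.5434 0.193  0.0997] F [ 0.4  0.1 -1.3] M [-0.02  0.01 -0.01] 0.0118 25.0
up 25.57 [0.5431 0.1927 0.1989] F [-0.6  0.  -1.4] M [ 0.06 -0.01 -0.02] 0.012 25.0
pre 27.51 [ 0.5014 -0.2702  0.1503] F [ 0.4 -0.1 -1. ] M [-0.19  0.68  0.  ] 0.0119 25.0
[ 0.82  0.33 -0.17  2.12 -0.81  0.51  0.72]
top key [([0.5179, -0.2648, 0.1206], 0.53), ([0.4852, -0.0145, -0.0014], 0.47)]
top key_grip [([0.494, -0.2752, 0.1609], 0.38)]
scene key [([0.5144, -0.2686, 0.1215], 0.51)]
scene key_grip [([0.4897, -0.2708, 0.1632], 0.61)]
expect tip [ 0.51581111 -0.26838229  0.12148076]
```

View pics/pre.png

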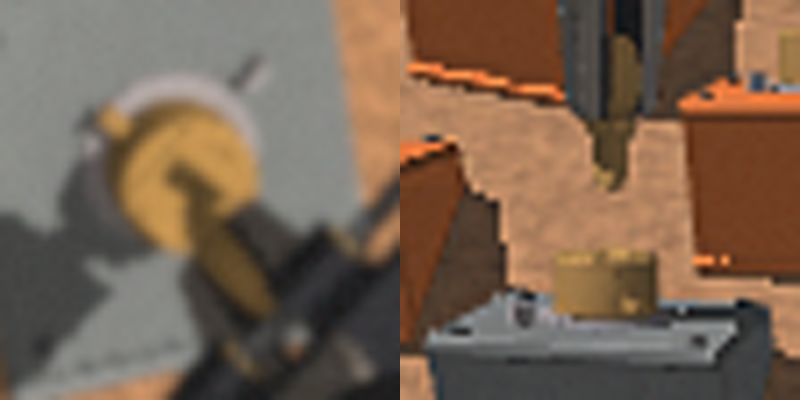

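The held key is aligned over the mouth: its tip agrees with the expected point within about 3 mm in both views. I'll advance under force control.

```bash
cat >> h.py <<'E'
def push(off=(0,0),deg=39,s0=.036,s1=.008,step=.003,fmax=10,rate=.05):
    Rt=lockR(deg);o=ex*off[0]+ey*off[1];s=s0
    env.movel(M0+o+n*s,Rt,rate=rate)
    while s>s1+1e-6:
        s=max(s-step,s1);env.movel(M0+o+n*s,Rt,rate=rate);q=env.sense()
        F=np.array(q["wrist_force"]);e=np.array(q["ee_pos"])-M0
        print("cmd",round(s*1e3,1),"act",np.round([e@n*1e3,e@ex*1e3,e@ey*1e3],1),"F n,x,y",np.round([F@n,F@ex,F@ey],1),"M",np.round(q["moment"],2),round(q["t"],2))
        if F@n>fmax: break
    return s
E
python3 - <<'E'
from h import *
push()
E
```

```text
cmd 33.0 act [33.  0. -0.] F n,x,y [-0.8 -1.2  0.5] M [-0.2   0.69 -0.03] 28.75
cmd 30.0 act [29.9 -0.   0.1] F n,x,y [-2.7 -0.5 -0.3] M [-0.25  0.71 -0.  ] 29.0
cmd 27.0 act [26.8 -0.1  0.1] F n,x,y [-0.9 -0.5  0.2] M [-0.22  0.76 -0.01] 29.25
cmd 24.0 act [23.8 -0.1  0.1] F n,x,y [-2.1 -0.7 -0.4] M [-0.23  0.75  0.02] 29.5
cmd 21.0 act [20.8 -0.1  0.1] F n,x,y [-0.6 -0.4  0.3] M [-0.18  0.66  0.  ] 29.75
cmd 18.0 act [17.8 -0.1  0.1] F n,x,y [-1.3 -1.2  0.4] M [-0.25  0.66 -0.03] 30.0
cmd 15.0 act [14.8 -0.1  0.1] F n,x,y [-0.7 -0.1 -1. ] M [-0.24  0.66  0.02] 30.25
cmd 12.0 act [11.8 -0.1  0.2] F n,x,y [-1.  -0.6 -0.4] M [-0.23  0.69  0.  ] 30.5
cmd 9.0 act [ 9.2  0.1 -0.4] F n,x,y [ 3.4 -0.2 -0.5] M [-0.12  0.67  0.02] 30.75
cmd 8.0 act [ 9.1  0.1 -0.4] F n,x,y [15.9 -1.2  2.8] M [0.29 1.02 0.31] 31.0
```

The key is home: axial resistance starts at 9.1 mm, against 9.0 predicted. Now I'll turn it clockwise in small steps, watching the axial moment.

```bash
cat >> h.py <<'E'
def turn(degs,s=.0085,lim=2.5,o=(0,-.0002)):
    for g in degs:
        env.movel(M0+n*s+ex*o[0]+ey*o[1],lockR(g),rate=.03);q=env.sense()
        F=np.array(q["wrist_force"]);e=np.array(q["ee_pos"])-M0;X=np.array(q["tcp_rot"])[:,0];m=np.array(q["moment"])@n
        print(round(g,1),"act",round(np.degrees(np.arctan2(X@ey,X@ex)),1),np.round([e@n*1e3,e@ex*1e3,e@ey*1e3],1),"F",np.round([F@n,F@ex,F@ey],1),"Mn",round(m,2),round(q["gripper_width"],4),round(q["t"],2))
        if abs(m)>lim or np.linalg.norm(F)>35: print("limit");break
E
python3 - <<'E'
from h import *
effector.grasp(45);turn([37,35,32,28,24,20],lim=3)
E
```

```text
37 act 37.0 [ 9.1  0.2 -0.5] F [11.1 -2.1  2. ] Mn -0.05 0.0119 31.47
35 act 35.0 [ 9.1  0.1 -0.5] F [10.5 -1.5  1.5] Mn 0.01 0.012 31.72
32 act 32.0 [ 9.1  0.2 -0.6] F [10.4 -0.3  1.4] Mn -0.09 0.0121 31.97
28 act 28.0 [ 9.1  0.2 -0.7] F [10.6 -2.   1.2] Mn 0.02 0.0115 32.22
24 act 24.0 [ 9.2  0.2 -0.9] F [10.6 -1.5  1.4] Mn -0.09 0.0117 32.47
20 act 20.0 [ 9.1  0.2 -0.9] F [ 9.7 -1.4  1.4] Mn -0.02 0.0119 32.72
```

```bash
python3 - <<'E'
from h import *
turn(np.arange(16,-53,-4),lim=.7,o=(0,-.0004))
E
```

```text
16 act 16.0 [ 9.1  0.2 -1. ] F [ 9.  -1.7  2. ] Mn -0.08 0.0118 32.97
12 act 12.0 [ 9.1  0.2 -1.1] F [ 9.7 -0.6 -0.7] Mn -0.06 0.0118 33.22
8 act 8.0 [ 9.1  0.1 -1.2] F [ 9.7 -1.3 -0.1] Mn -0.08 0.0121 33.47
4 act 4.0 [ 9.2  0.1 -1.3] F [9.3 0.1 1.2] Mn -0.13 0.0119 33.72
0 act -0.0 [ 9.1  0.1 -1.4] F [ 9.1 -1.1 -0.4] Mn -0.05 0.0115 33.97
-4 act -4.0 [ 9.2  0.  -1.5] F [ 7.6 -1.3  0.7] Mn -0.08 0.0117 34.22
-8 act -8.0 [ 9.1  0.  -1.5] F [ 8.8 -1.4  1. ] Mn -0.04 0.0121 34.47
-12 act -12.0 [ 9.2 -0.  -1.6] F [ 7.4 -1.4  0.3] Mn -0.11 0.0116 34.72
-16 act -16.0 [ 9.2 -0.1 -1.6] F [ 7.6 -0.4 -0.3] Mn -0.08 0.012 34.97
-20 act -20.0 [ 9.1 -0.1 -1.7] F [ 8.1 -1.7 -0.9] Mn -0.11 0.012 35.22
-24 act -24.0 [ 9.1 -0.1 -1.7] F [ 8.2 -2.2 -0.8] Mn -0.04 0.0119 35.47
-28 act -28.0 [ 9.2 -0.1 -1.8] F [ 8.4 -2.1 -0.7] Mn -0.09 0.0118 35.72
-32 act -32.0 [ 9.2 -0.1 -1.8] F [ 8.4 -1.2 -0.7] Mn -0.06 0.0115 35.97
-36 act -36.0 [ 9.2 -0.1 -1.8] F [ 8.3 -1.5 -0.1] Mn -0.11 0.0117 36.22
-40 act -40.0 [ 9.2 -0.1 -1.8] F [ 8.2 -1.2 -1.2] Mn -0.13 0.0119 36.47
-44 act -44.0 [ 9.1 -0.2 -1.9] F [ 7.8 -0.3 -0.8] Mn -0.03 0.0119 36.72
-48 act -48.0 [ 9.2 -0.3 -1.9] F [ 7.9 -0.9 -0.2] Mn -0.1 0.0122 36.97
-52 act -51.9 [ 9.2 -0.4 -1.9] F [ 7.4 -1.7 -0.9] Mn 0.37 0.0116 37.22
```

```bash
python3 - <<'E'
from h import *
turn([-53,-54,-55,-56],lim=1.0,o=(0,-.0015))
q=env.sense();X=np.array(q["tcp_rot"])[:,0]
c="top";im,d=viewer.read_camera(c);u,v=project(c,M0)[0].astype(int)
a=cv2.resize(im[v-30:v+30,u-30:u+30,::-1],(400,400),interpolation=cv2.INTER_CUBIC)
c="scene";im,d=viewer.read_camera(c);u,v=project(c,M0)[0].astype(int)
b=cv2.resize(im[v-30:v+30,u-30:u+30,::-1],(400,400),interpolation=cv2.INTER_CUBIC)
cv2.imwrite("pics/turned.png",np.hstack([a,b]))
E
```

```text
-53 act -52.8 [ 9.1 -0.4 -2. ] F [ 9.8 -2.1  1.3] Mn 0.62 0.0117 37.47
-54 act -53.8 [ 9.1 -0.4 -2. ] F [10.2 -2.8  0.4] Mn 0.74 0.0119 37.72
-55 act -54.8 [ 9.1 -0.4 -2. ] F [10.1 -1.9  0.9] Mn 0.87 0.0121 37.97
-56 act -55.8 [ 9.1 -0.4 -2. ] F [10.  -2.4  1.6] Mn 0.92 0.0123 38.22
```

View pics/turned.png

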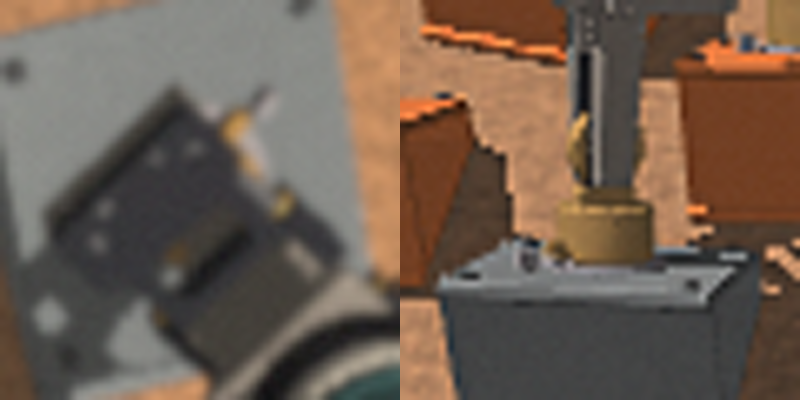

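The pointer (238,125) now meets the steel mark (262,100) and the shoulder is seated on the cylinder. I'll relieve the torque, release, retreat along the axis and check.

```bash
python3 - <<'E'
from h import *
turn([-52.5],s=.009,o=(0,-.0018))
effector.grasp(5);effector.release();st("rel")
env.movel(M0+n*.11+ey*-.0018,rate=.12)
env.reach(M0+np.array([-.15,.15,.2]),down(np.radians(100)));env.goto_joints([-.9,.35,0,1.55,0,1.2,0.]);q=st("away")
ims=[]
for c in("top","scene"):
    im,d=viewer.read_camera(c);u,v=project(c,M0+n*.015)[0].astype(int)
    ims.append(cv2.resize(im[v-28:v+28,u-28:u+28,::-1],(400,400),interpolation=cv2.INTER_CUBIC))
    for nn in("key","key_grip","flap_edge","chimney","gauge","union_a"):print(c,nn,[(np.round(r["at"],4).tolist(),round(r["score"],2)) for r in tip_of(c,nn)[:2]])
    if c=="top":
        P=cloud(c,d)[v-30:v+30,u-30:u+30].reshape(-1,3);r=P-M0;h=r@n;rad=np.linalg.norm(r-h[:,None]*n,axis=1)
        print("bow top height over mouth (expect 46mm):",np.round(np.sort(h[(rad<.03)&(h<.07)])[-8:],4))
print("expect tip",M0-n*.024,"grip",M0+n*.027)
cv2.imwrite("pics/end.png",np.hstack(ims))
E
```

```text
-52.5 act -52.5 [ 9.2 -0.4 -2. ] F [ 6.1 -2.6  0.4] Mn 0.52 0.0118 38.57
rel 40.01 [ 0.5264 -0.2674  0.1033] F [0.1 0.1 0.1] M [-0.12  0.6   0.01] 0.0922 0.0
away 44.25 [0.4249 0.4786 0.3129] F [-0.4  0.5 -0.6] M [-0.1   0.02  0.03] 0.092 0.0
top key [([0.539, -0.2597, 0.0752], 0.46)]
top key_grip [([0.5169, -0.2708, 0.1166], 0.67), ([0.638, 0.0151, -0.0015], 0.19)]
top flap_edge [([0.7103, 0.1966, 0.1078], 0.77)]
top chimney [([0.7419, -0.0156, 0.0008], 0.78)]
top gauge [([0.6361, 0.0141, 0.002], 0.96)]
top union_a [([0.6057, 0.1983, 0.0863], 0.64), ([0.484, -0.0164, -0.0027], 0.63)]
bow top height over mouth (expect 46mm): [0.0471 0.0473 0.0474 0.0475 0.0476 0.0476 0.0477 0.0485]
scene key [([0.5407, -0.2617, 0.0696], 0.6)]
scene key_grip [([0.5176, -0.2667, 0.1207], 0.56)]
scene flap_edge [([0.7119, 0.195, 0.1081], 0.86)]
scene chimney [([0.7398, -0.0129, 0.0015], 0.91)]
scene gauge [([0.6371, 0.0174, 0.0014], 0.54)]
scene union_a [([0.5141, -0.2662, 0.1169], 0.72), ([0.4896, -0.015, 0.0024], 0.52)]
expect tip [ 0.54189111 -0.26139417  0.07471539] grip [ 0.51726    -0.26799406  0.11888269]
```

View pics/end.png

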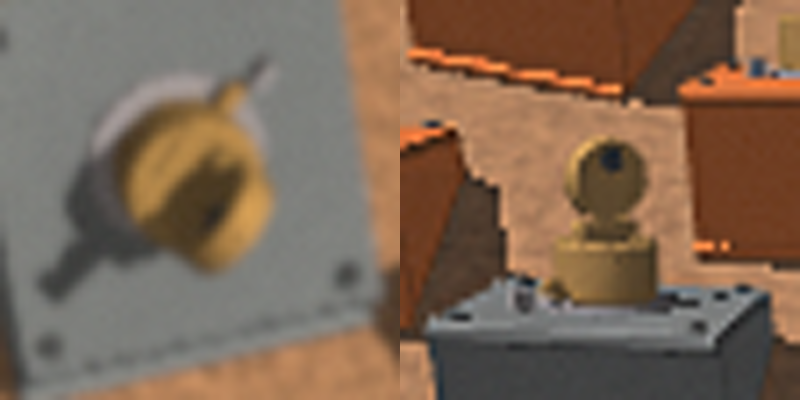

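The pointer sits against the mark at (235,97), the key's shoulder rests on the cylinder face, the flap is fully back and the bystanders haven't moved. I'm handing the job in.

```bash
python3 -c "
from station import *
print(workorder.finish_job())"
```

```text
the job is handed in; nothing more can be done
None
```

I handed the job in at about 45 s: the flap is folded right back, the key is fully home and turned clockwise to its stop, the gripper has let go, and the chimney, gauge and unions were left alone. The hand-in call didn't return a verdict.

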